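Close up the bench-top tool chest

ROBOT

A 6-joint arm with a two-finger parallel gripper is mounted at the origin on the work surface. World frame = base frame: x ahead of the robot, y to its left, z up, the work surface at z = 0. Lengths are in m, angles in rad, forces in N, time in s.
With the tool pointing down it reaches from about 0.3 to 0.775 m from the base axis. Payload 14.6 kg.
Tool frame: the origin (TCP) lies midway between the tips of the shut fingers; the grasp point (between the pads) lies robot.hold_point_z behind it (robot.hold_point_z is the distance from the TCP to the grasp point, in m); z points along the fingers, y is the line along which they close (so a half turn about z gives the same grasp; the last joint's range is limited). The gripper opens to 85 mm and grips with 20 to 120 N. Pads are 22 mm wide; open, the fingers measure 114 mm over their backs; the gripper's body (76 mm by 85 mm) begins 54 mm behind the grasp point. The pads swing forward as they close: fully open they stand 13 mm farther back than shut.
Start: joints at [-1.194, 0.3, 1.521, -0, 1.321, -0.067], TCP at [0.236, -0.497, 0.231] pointing down, gripper open.
Joint ranges: [-3.03, 3.03], [-0.79, 2.21], [0.23, 2.52], [-1.04, 4.18], [0, 3.07], [-2.55, 2.55]. Speed limits (rad/s): [2.22, 2.22, 2.57, 3.14, 3.14, 3.14].

INTERFACE

Orientations are given as a unit quaternion [x, y, z, w].
In Python, from cell import robot gives the robot as it stands. The module is installed in compiled form; this text tells all that it offers.
- The arm moves only by the tool move_arm, never from a script. Its argument "steps" is a list of rows, each an object of numbers: "tx", "ty", "tz": the shift along the tool's x, y, z in mm; "spin": the turn about the tool's z in degrees. A call has 1 to 5 rows; each row is the pose to reach, as a shift and turn from the pose commanded when the call began, along the tool's axes at that moment; what a row does not reach only later rows make up. A row lasts 1/8 s, in which the tool goes at most 62.5 mm and 10.7 degrees, less where a joint would pass 70% of its speed; a pose out of reach is approached as far as the arm can. A call with a gripper value outside its range is refused whole. "claw" is the opening in per cent of the stroke, from 0 (shut) to 100 (fully open), set as the call begins (left out, the last holds). The fingers move at their own pace and stop on an object; "newtons" is the grip in N (left out, the last holds). Time passes only in rows, so rows that repeat a pose let the fingers close. It gives the time, the measured TCP pose, the force, the opening and the grip force at its end, in the units of the state.
- robot.sense(): the state, without advancing time (a new reading comes with each control period).
- robot.grab_frame(name): name is "scene" or "top"; returns a dict with "img" (480x640x3 uint8, red, green, blue), "fx", "fy", "cx", "cy" (pixels), "k1" (the pictures are not rectified: a ray, as slopes to the right and down, at radius r is drawn at 1 + k1 r^2 times it, then the intrinsics apply), "R" (3x3) and "t" (3): a world point X has camera coordinates R X + t. Camera axes: x right, y down, z forward; pixel columns grow to the right and rows downward; lengths in m; the calibration is good to about 2 mm. A picture is of the moment at which its call begins. There is no depth.
- robot.job_done(): hands the job in; it is judged then, once.
The state is a dict: "t": time; "qpos": joint angles; "dq": joint speeds; "joint_efforts": joint torques, N m; "tool_pos": TCP position; "eef_rot": TCP orientation; "contact_force": force on the tool from outside, world axes, zero at the start; "moment": the same for the moment, N m; "opening": finger opening in m; "finger_force": force on a finger pad.
Only numpy, scipy, OpenCV 4.12 (cv2) and the standard library are available. Lean on these libraries where they do the work, as an engineer would, in place of code of your own. Each camera call takes 0.05 s, during which the arm holds its last target. There are 200 camera calls.

TASK

Close up the steel tool chest on the bench using only your fingertips: push both of its drawers fully home, and then push its lid down until it is fully shut. Push gently without slamming anything, do not shove or lift the chest, and leave everything standing around it where it is.

Things in the scene. Friction and masses are not known exactly. Their poses are not given: they have to be found in the camera images.
- chest: Dark steel bench-top tool chest, 170 deep (x) x 340 wide (y) x 100 mm high plus the lid, 7 to 10 kg in all, standing free on the bench. Origin: centre of its underside, on the bench. Its x axis points from its front (the side with the drawers, towards the robot) to its back, y to its left, z up. Front face at x = -85 mm. Two drawers side by side fill the lower front; above them is a shallow open till (upper 30 mm), which the lid covers.
- drawer_left (a joint): How far the left drawer (+y half of the chest) stands out, in m: 0 = fully home, grows as it comes out along the chest's -x; at most 0.11. Stiff runners: moves with about 1.5 N of friction, plus 6 N per m/s, and stays where it is left.
- drawer_right (a joint): The same for the right drawer (-y half of the chest).
- drawer_left_front (a point): Middle of the front edge of the left drawer's pull lip, an aluminium strip across the whole 152 mm width of the drawer front, 10 mm high; this point is 60 mm above the bench and moves with the drawer. The drawer's front is a flat plate 152 wide x 52 mm high (13 to 65 mm above the bench) that lies 10 mm behind this point. Axes as the chest's. With the drawer home the point is 16 mm in front of the chest's front face, at chest x = -101 mm, y = +83 mm.
- drawer_right_front (a point): The same for the right drawer (chest y = -83 mm).
- lid (a joint): Angle of the lid in rad: 0 = shut flat on the chest, grows as its front edge rises; at most 1.3. Hinged along the chest's top back edge. The hinge is stiff: the lid stays at any angle it is left at, and takes about 2 to 5 N at its edge to push down.
- lid_edge (a point): Middle of the lid's free (front) edge, on its outer (upper) face. The lid is a flat dark steel plate 174 mm from hinge to edge, 340 mm wide, 6 mm thick, with a 12 mm turned-down lip at the edge. Axes turn with the lid: x points from the free edge to the hinge, z out of the outer face (up when shut). When shut this point is 108 mm above the bench, at chest x = -89 mm.
- lid_hinge (a point): Middle of the lid's hinge line, which runs along the chest's y axis, at chest x = +85 mm, 102 mm above the bench; the lid's outer face lies 6 mm outside this line. Axes turn with the lid.
- socket: Steel spark-plug socket, 24 mm diameter, 55 mm high, standing on the bench in front of the chest between the two drawers' paths. Origin: centre of its underside. Leave alone.
- polish: Yellow bottle, 66 mm diameter, 170 mm high, standing at one side of the chest. Origin: centre of its underside. Leave alone.
- jar: Amber jar with a white cap, 80 mm diameter, 110 mm high, standing at the other side of the chest. Origin: centre of its underside. Leave alone.
- wax: Flat blue tin, 84 mm diameter, 40 mm high, to the right. Origin: centre of its underside. Leave alone.
- screwdriver: Screwdriver lying on the bench, to the left. Leave alone.
- wrench: Steel wrench lying on the bench, to the right. Leave alone.
- mug: White mug, 80 mm diameter, 90 mm high, far left. Origin: centre of its underside. Leave alone.

How it is judged:
On the way, in this order (a step that is already met when the one before it is completed fails the run):
1. both drawers fully home (value of joint each of drawer_left, drawer_right below 0.005 m), for 0.2 s.
2. then the lid fully shut (value of joint lid below 0.035 rad), for 0.2 s.
At the end, for the whole second after the job is handed in: Both drawers within 5 mm of fully home and the lid within 0.035 rad (about 6 mm at its edge) of shut; the chest within 20 mm of where it stood, and at rest (all of step 1 and value of joint lid below 0.035 rad and distance of chest from where it was at the start of the episode below 0.02 m and linear speed of chest below 0.01 m/s); the robot touches nothing.
It fails at once if the chest is shoved more than 20 mm (distance of chest from where it was at the start of the episode above 0.02 m).
It fails at once if the chest is lifted or tipped (underside more than 10 mm up, or tilted over 0.06 rad) (height (world z) of chest above 0.01 m or angle between chest's own z axis and vertical above 0.06 rad).
It fails at once if a drawer is slammed (faster than 0.4 m/s) (velocity of joint any of drawer_left, drawer_right below -0.4 m/s).
It fails at once if the lid is slammed (faster than 2.5 rad/s) (velocity of joint lid below -2.5 rad/s).
It fails at once if any of the things around the chest is moved more than 20 mm, lifted or knocked over (distance of any of socket, polish, jar, wax, screwdriver, wrench, mug from where it was at the start of the episode above 0.02 m).
It also fails if it takes over 64 s, if anything falls off the work surface, if the arm or the gripper's body presses on something with over 40 N, if the wrist force passes 120 N, or if a joint passes its speed limit or range.

## Working session

There is one attempt and no reset: what is moved stays moved. The work goes in short steps, Python scripts to look and compute and a tool call to move; the robot and the scene stay as the last step left them, time stands still between calls to the robot, and variables do not carry over. Pictures are saved under pics/ and viewed, at most 10 in all, crops included, and the job is handed in when it is done.

Besides the shell and the picture viewer there is one more tool, called after "Request:" by a JSON object that holds its "api" and its "payload", one argument or row to a line. move_arm: Moves the arm, as the interface text tells. Its arguments: {"type":"object","properties":{"steps":{"type":"array","items":{"type":"object","properties":{"tx":{"type":"number"},"ty":{"type":"number"},"tz":{"type":"number"},"spin":{"type":"number"}}}},"claw":{"type":"number"},"newtons":{"type":"number"}},"required":["steps"]}

```bash
mkdir -p pics
python3 - <<'E'
from cell import robot
import cv2,json
import numpy as np
s=robot.sense()
print({k:np.round(v,3).tolist() for k,v in s.items()}, robot.hold_point_z)
for n in("scene","top"):
    f=robot.grab_frame(n); cv2.imwrite(f"pics/{n}0.png",f["img"][:,:,::-1])
    print(n,{k:np.round(f[k],4).tolist() for k in f if k!="img"})
E
```

```text
{'t': 0.0, 'qpos': [-1.194, 0.3, 1.522, -0.0, 1.321, -0.067], 'dq': [0.001, -0.0, 0.002, -0.001, 0.001, -0.001], 'joint_efforts': [-0.001, -54.35, -36.179, -0.0, 0.004, -0.0], 'tool_pos': [0.236, -0.497, 0.231], 'eef_rot': [0.975, 0.22, -0.0, -0.001], 'contact_force': [1.298, 0.591, -0.473], 'moment': [-0.026, 0.022, 0.05], 'finger_force': 0.0, 'opening': 0.085} 0.0187
scene {'fx': 438.5154, 'fy': 438.5154, 'cx': 314.969, 'cy': 239.6611, 'k1': -0.0286, 'R': [[-0.9948, 0.1002, 0.0189], [0.0604, 0.7284, -0.6825], [-0.0822, -0.6778, -0.7306]], 't': [0.5835, 0.0634, 1.205]}
top {'fx': 527.6665, 'fy': 527.6665, 'cx': 327.9865, 'cy': 241.8071, 'k1': -0.0825, 'R': [[0.0103, -0.9999, -0.0048], [-0.9931, -0.0097, -0.1172], [0.1171, 0.0059, -0.9931]], 't': [-0.047, 0.5748, 1.6975]}
```

View pics/scene0.png

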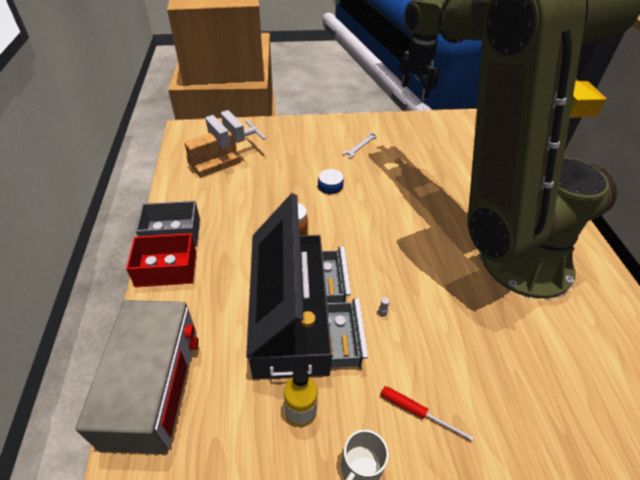

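View pics/top0.png

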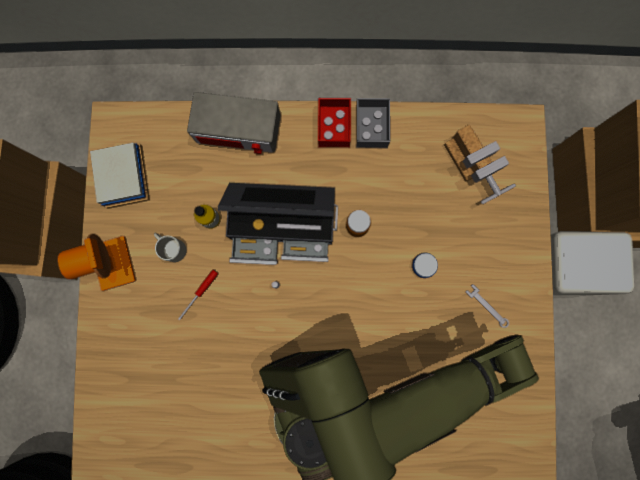

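The scene view shows the chest at about (250–365, 195–375), its lid partly open and both drawers out. The socket is at (384, 305), the polish at (300, 400), and the jar is behind the lid at (300, 217). In the top view the pull lips run along (230–278, 262) and (281–328, 259), and the socket is at (276, 285).

Run:
```python
import cv2
a=cv2.imread("pics/top0.png")[170:300,180:380]; cv2.imwrite("pics/c1.png",cv2.resize(a,None,fx=4,fy=4,interpolation=cv2.INTER_CUBIC))
a=cv2.imread("pics/scene0.png")[190:390,240:400]; cv2.imwrite("pics/c2.png",cv2.resize(a,None,fx=3,fy=3,interpolation=cv2.INTER_CUBIC))
```

```text
(no output)
```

View pics/c1.png

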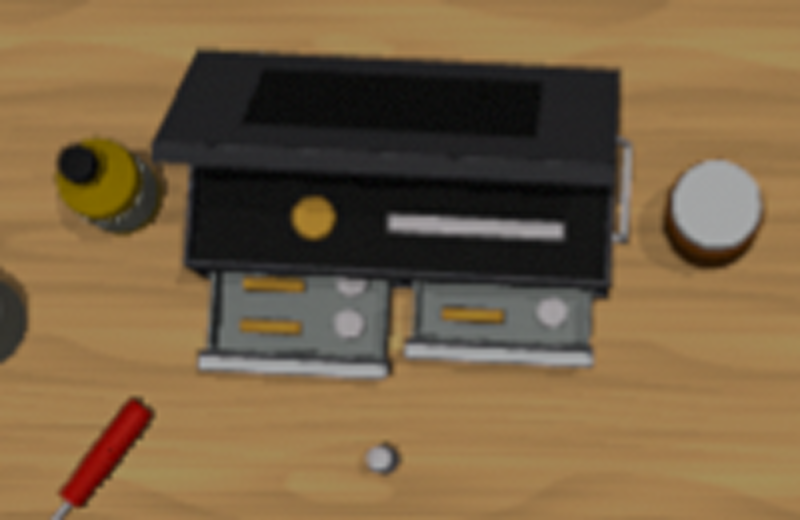

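View pics/c2.png

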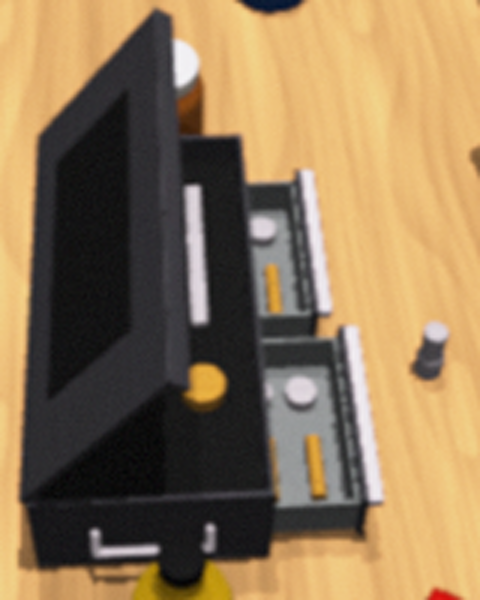

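The crops show the drawer lips' ends, the rim, the lid's free edge and the hinge edge clearly. I'll fit the chest pose and joints to these corners.

```bash
cat > h.py <<'E'
import numpy as np, cv2
from cell import robot
from scipy.optimize import least_squares
def proj(f,X):
    d=np.array([f["k1"],0,0,0.]); K=np.array([[f["fx"],0,f["cx"]],[0,f["fy"],f["cy"]],[0,0,1.]])
    return cv2.projectPoints(np.atleast_2d(X).astype(float),cv2.Rodrigues(np.array(f["R"]))[0],np.array(f["t"],float),K,d)[0][:,0]
def ray(f,u,v,z):
    K=np.array([[f["fx"],0,f["cx"]],[0,f["fy"],f["cy"]],[0,0,1.]])
    n=cv2.undistortPoints(np.array([[[u,v]]],float),K,np.array([f["k1"],0,0,0.]))[0,0]
    R=np.array(f["R"]);C=-R.T@f["t"];d=R.T@[n[0],n[1],1]
    return C+d*(z-C[2])/d[2]
def world(p,X):
    x,y,a=p[:3];c,s=np.cos(a),np.sin(a);X=np.array(X)
    return np.c_[x+c*X[:,0]-s*X[:,1],y+s*X[:,0]+c*X[:,1],X[:,2]]
def lidpt(th,e,y,n): # e from hinge, n outward of hinge line
    return [.085-e*np.cos(th)+n*np.sin(th),y,.102+e*np.sin(th)+n*np.cos(th)]
E
python3 - <<'E'
from h import *
F={n:robot.grab_frame(n) for n in("top","scene")}
def model(p):
    dl,dr,th=p[3:]
    T=[[-.101-dl,.159,.055],[-.101-dl,.007,.055],[-.101-dr,-.007,.055],[-.101-dr,-.159,.055],[-.085,.17,.1],[-.085,-.17,.1],
       lidpt(th,.174,.17,.006),lidpt(th,.174,-.17,.006),lidpt(th,0,.17,.006),lidpt(th,0,-.17,.006)]
    S=[[-.101-dl,.159,.065],[-.101-dl,.007,.065],[-.101-dr,-.007,.065],[-.101-dr,-.159,.065],[-.085,.17,.1],[-.085,-.17,.1],
       lidpt(th,.174,.17,.006),lidpt(th,.174,-.17,.006),lidpt(th,0,.17,.006),lidpt(th,0,-.17,.006)]
    return np.r_[proj(F["top"],world(p,T)),proj(F["scene"],world(p,S))]
t=np.array([[198,370],[388,377],[405,358],[591,366],[187,266],[607,290],[160,140],[614,165],[198,52],[620,72]])/4+[180,170]
s=np.array([[381,500],[356,328],[329,310],[312,170],[272,493],[240,138],[168,385],[155,10],[22,497],[38,137]])/3+[240,190]
m=np.r_[t,s]
r=least_squares(lambda p:(model(p)-m).ravel(),[.6,0,0,.05,.04,.8],loss="soft_l1")
print(np.round(r.x,4));print(np.round(model(r.x)-m,1).tolist())
p=r.x
W=lambda P:np.round(world(p,[P])[0],3).tolist()
print("L",W([-.101-p[3],.083,.06]),"R",W([-.101-p[4],-.083,.06]),"lid",W(lidpt(p[5],.174,0,.006)))
f=F["top"];print("socket",ray(f,180+380/4,170+458/4,.055),"jar",ray(f,180+715/4,170+200/4,.11),"polish",ray(f,180+77/4,170+163/4,.17))
E
```

```text
[ 0.659   0.1095 -0.043   0.0613  0.0431  0.9396]
[[0.5, -0.5], [-0.3, 0.3], [0.1, -0.3], [0.6, 0.2], [-1.1, -0.1], [1.0, -0.4], [-2.3, 0.5], [0.8, 0.2], [0.1, -0.9], [0.6, -0.6], [0.3, 0.6], [-0.2, -0.7], [0.5, 0.7], [-0.4, -0.0], [1.7, 1.3], [1.2, -1.0], [-0.0, -0.9], [0.2, -1.0], [-1.5, 2.2], [-0.3, -0.2]]
L [0.5, 0.199, 0.06] R [0.511, 0.033, 0.06] lid [0.646, 0.11, 0.246]
socket [0.43286421 0.12761642 0.055     ] jar [ 0.63639478 -0.13787176  0.11      ] polish [0.65107987 0.3531018  0.17      ]
```

Request:
{"api": "move_arm", "payload": {
  "steps": [
    {"tx": 35, "ty": -38, "spin": 6},
    {"tx": 75, "ty": -82, "spin": 12},
    {"tx": 115, "ty": -126, "spin": 18},
    {"tx": 155, "ty": -170, "spin": 24},
    {"tx": 195, "ty": -214, "spin": 27.9}
  ],
  "claw": 0,
  "newtons": 20
}}

```text
schema error: expected keys tx, ty, tz, spin
```

Request:
{"api": "move_arm", "payload": {
  "steps": [
    {"tx": 35, "ty": -38, "tz": 0, "spin": 6},
    {"tx": 75, "ty": -82, "tz": 0, "spin": 12},
    {"tx": 115, "ty": -126, "tz": 0, "spin": 18},
    {"tx": 155, "ty": -170, "tz": 0, "spin": 24},
    {"tx": 195, "ty": -214, "tz": 0, "spin": 27.9}
  ],
  "claw": 0,
  "newtons": 20
}}

```text
t: 0.82
tool_pos: [0.3205, -0.2179, 0.2313]
eef_rot: [1.0, -0.023, 0.0, 0.0]
contact_force: [1.3, -0.1, -0.1]
opening: 0.0001
finger_force: 0.0
```

Request:
{"api": "move_arm", "payload": {
  "steps": [
    {"tx": 20, "ty": -50, "tz": 0, "spin": 0},
    {"tx": 40, "ty": -100, "tz": 0, "spin": 0},
    {"tx": 60, "ty": -150, "tz": 0, "spin": 0},
    {"tx": 80, "ty": -200, "tz": 0, "spin": 0},
    {"tx": 90, "ty": -250, "tz": 0, "spin": 0}
  ]
}}

```text
t: 1.45
tool_pos: [0.4215, 0.028, 0.2313]
eef_rot: [1.0, -0.021, 0.0, -0.0]
contact_force: [0.5, -0.6, -0.9]
opening: -0.0001
finger_force: 0.0
```

Request:
{"api": "move_arm", "payload": {
  "steps": [
    {"tx": 5, "ty": -50, "tz": 0, "spin": 0},
    {"tx": 10, "ty": -100, "tz": 20, "spin": 0},
    {"tx": 18, "ty": -150, "tz": 70, "spin": 0},
    {"tx": 22, "ty": -174, "tz": 130, "spin": 0},
    {"tx": 22, "ty": -174, "tz": 186, "spin": 0}
  ]
}}

```text
t: 2.08
tool_pos: [0.4507, 0.2004, 0.0468]
eef_rot: [1.0, -0.021, 0.001, -0.0]
contact_force: [2.1, 0.6, 0.1]
opening: -0.0001
finger_force: 0.0
```

Request:
{"api": "move_arm", "payload": {
  "steps": [
    {"tx": 14, "ty": 0, "tz": 0, "spin": 0},
    {"tx": 26, "ty": 0, "tz": 0, "spin": 0},
    {"tx": 36, "ty": 0, "tz": 0, "spin": 0},
    {"tx": 46, "ty": 0, "tz": 0, "spin": 0},
    {"tx": 56, "ty": 0, "tz": 0, "spin": 0}
  ]
}}

```text
t: 2.7
tool_pos: [0.5074, 0.1964, 0.0491]
eef_rot: [1.0, -0.022, 0.0, -0.0]
contact_force: [-1.6, 0.7, 1.7]
opening: 0.0
finger_force: 1.0
```

Request:
{"api": "move_arm", "payload": {
  "steps": [
    {"tx": 10, "ty": 0, "tz": 0, "spin": 0},
    {"tx": 20, "ty": 0, "tz": 0, "spin": 0},
    {"tx": 28, "ty": 0, "tz": 0, "spin": 0},
    {"tx": 34, "ty": 0, "tz": 0, "spin": 0},
    {"tx": 36, "ty": 0, "tz": 0, "spin": 0}
  ]
}}

```text
t: 3.32
tool_pos: [0.5427, 0.1949, 0.0482]
eef_rot: [1.0, -0.022, -0.0, 0.0]
contact_force: [-1.0, 0.3, 1.6]
opening: -0.0003
finger_force: 0.8
```

Request:
{"api": "move_arm", "payload": {
  "steps": [
    {"tx": 2, "ty": 0, "tz": 0, "spin": 0},
    {"tx": 4, "ty": 0, "tz": 0, "spin": 0}
  ]
}}

```text
t: 3.58
tool_pos: [0.5463, 0.1947, 0.0482]
eef_rot: [1.0, -0.022, -0.0, 0.0]
contact_force: [-2.7, -0.8, -0.7]
opening: -0.0001
finger_force: 0.8
```

```bash
cat > look.py <<'E'
import sys
from h import *
f=robot.grab_frame("top"); g=robot.grab_frame("scene")
a=cv2.resize(f["img"][170:290,190:350,::-1],None,fx=4,fy=4,interpolation=cv2.INTER_CUBIC)[:, :400] if 0 else cv2.resize(f["img"][175:285,200:345,::-1],None,fx=3.2,fy=3.2,interpolation=cv2.INTER_CUBIC)
b=cv2.resize(g["img"][190:380,240:380,::-1],None,fx=2.4,fy=2.4,interpolation=cv2.INTER_CUBIC)
H=max(a.shape[0],b.shape[0]);o=np.zeros((H,a.shape[1]+b.shape[1],3),np.uint8);o[:a.shape[0],:a.shape[1]]=a;o[:b.shape[0],a.shape[1]:]=b
cv2.imwrite(sys.argv[1],o);print(o.shape,np.round(robot.sense()["contact_force"],1))
E
python3 look.py pics/m1.png
```

```text
(456, 800, 3) [ 0.1 -0.   0. ]
```

View pics/m1.png

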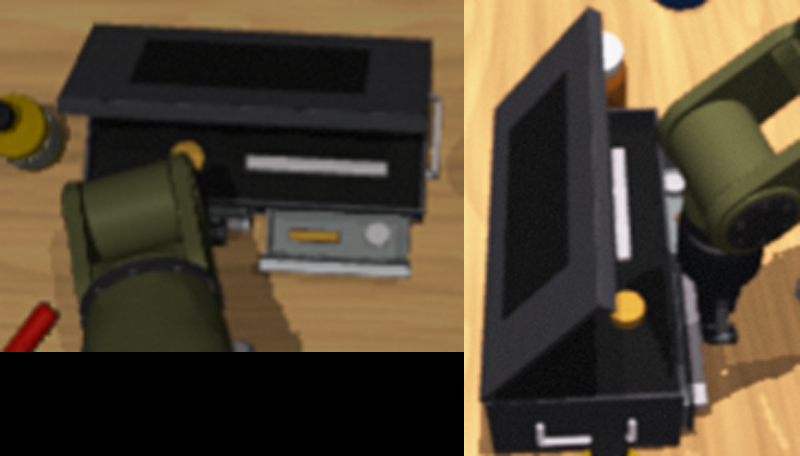

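The left drawer is nearly home: its lip is beside the chest front at about (695, 385). I'll keep going in small steps until the force rises.

Request:
{"api": "move_arm", "payload": {
  "steps": [
    {"tx": 1, "ty": 0, "tz": 0, "spin": 0},
    {"tx": 2, "ty": 0, "tz": 0, "spin": 0},
    {"tx": 2, "ty": 0, "tz": 0, "spin": 0}
  ]
}}

```text
t: 4.05
tool_pos: [0.5485, 0.1946, 0.0483]
eef_rot: [1.0, -0.022, 0.0, -0.0]
contact_force: [-0.8, 0.5, -0.9]
opening: -0.0001
finger_force: 0.3
```

Request:
{"api": "move_arm", "payload": {
  "steps": [
    {"tx": 1, "ty": 0, "tz": 0, "spin": 0},
    {"tx": 2, "ty": 0, "tz": 0, "spin": 0},
    {"tx": 2, "ty": 0, "tz": 0, "spin": 0}
  ]
}}

```text
t: 4.42
tool_pos: [0.5506, 0.1946, 0.0483]
eef_rot: [1.0, -0.022, 0.0, -0.0]
contact_force: [-1.0, -0.1, -0.5]
opening: 0.0001
finger_force: 0.2
```

Request:
{"api": "move_arm", "payload": {
  "steps": [
    {"tx": 1, "ty": 0, "tz": 0, "spin": 0},
    {"tx": 1, "ty": 0, "tz": 0, "spin": 0}
  ]
}}

```text
t: 4.68
tool_pos: [0.5515, 0.1945, 0.0483]
eef_rot: [1.0, -0.022, 0.0, -0.0]
contact_force: [-0.7, 0.2, -0.3]
opening: 0.0
finger_force: 0.3
```

Request:
{"api": "move_arm", "payload": {
  "steps": [
    {"tx": 1, "ty": 0, "tz": 0, "spin": 0},
    {"tx": 1, "ty": 0, "tz": 0, "spin": 0}
  ]
}}

```text
t: 4.92
tool_pos: [0.5525, 0.1944, 0.0482]
eef_rot: [1.0, -0.022, 0.0, -0.0]
contact_force: [0.1, -0.7, 0.1]
opening: 0.0002
finger_force: 0.3
```

Request:
{"api": "move_arm", "payload": {
  "steps": [
    {"tx": 1, "ty": 0, "tz": 0, "spin": 0},
    {"tx": 1, "ty": 0, "tz": 0, "spin": 0}
  ]
}}

```text
t: 5.18
tool_pos: [0.5528, 0.1945, 0.0483]
eef_rot: [1.0, -0.022, -0.001, 0.0]
contact_force: [-8.3, -0.1, 3.9]
opening: -0.0003
finger_force: 3.8
```

Request:
{"api": "move_arm", "payload": {
  "steps": [
    {"tx": 1, "ty": 0, "tz": 0, "spin": 0},
    {"tx": 1, "ty": 0, "tz": 0, "spin": 0}
  ]
}}

```text
t: 5.42
tool_pos: [0.5528, 0.1944, 0.0482]
eef_rot: [1.0, -0.021, -0.002, 0.0]
contact_force: [-16.7, 0.8, 9.8]
opening: 0.0004
finger_force: 8.1
```

Left is home, with a firm stop at TCP x 0.553. I'll back off, lift over the socket and go to the right drawer.

Request:
{"api": "move_arm", "payload": {
  "steps": [
    {"tx": -30, "ty": 0, "tz": 0, "spin": 0},
    {"tx": -75, "ty": 0, "tz": -20, "spin": 0},
    {"tx": -80, "ty": 20, "tz": -70, "spin": 0},
    {"tx": -80, "ty": 70, "tz": -70, "spin": 0},
    {"tx": -80, "ty": 120, "tz": -70, "spin": 0}
  ]
}}

```text
t: 6.05
tool_pos: [0.4695, 0.0769, 0.1191]
eef_rot: [1.0, -0.021, 0.001, -0.0]
contact_force: [0.5, -0.3, -0.1]
opening: -0.0
finger_force: 0.0
```

Request:
{"api": "move_arm", "payload": {
  "steps": [
    {"tx": 0, "ty": 42, "tz": 0, "spin": 0},
    {"tx": 0, "ty": 45, "tz": 40, "spin": 0},
    {"tx": 0, "ty": 45, "tz": 68, "spin": 0},
    {"tx": 10, "ty": 45, "tz": 70, "spin": 0},
    {"tx": 20, "ty": 45, "tz": 70, "spin": 0}
  ]
}}

```text
t: 6.68
tool_pos: [0.4889, 0.0322, 0.0493]
eef_rot: [1.0, -0.021, 0.001, 0.0]
contact_force: [-0.4, 0.4, 0.2]
opening: 0.0001
finger_force: 0.0
```

Request:
{"api": "move_arm", "payload": {
  "steps": [
    {"tx": 9, "ty": 0, "tz": 0, "spin": 0},
    {"tx": 18, "ty": 0, "tz": 0, "spin": 0},
    {"tx": 27, "ty": 0, "tz": 0, "spin": 0},
    {"tx": 36, "ty": 0, "tz": 0, "spin": 0},
    {"tx": 42, "ty": 0, "tz": 0, "spin": 0}
  ]
}}

```text
t: 7.3
tool_pos: [0.5298, 0.0303, 0.0482]
eef_rot: [1.0, -0.022, -0.0, -0.0]
contact_force: [-1.7, 1.3, 1.6]
opening: 0.0
finger_force: 0.9
```

Request:
{"api": "move_arm", "payload": {
  "steps": [
    {"tx": 5, "ty": 0, "tz": 0, "spin": 0},
    {"tx": 9, "ty": 0, "tz": 0, "spin": 0},
    {"tx": 12, "ty": 0, "tz": 0, "spin": 0},
    {"tx": 13, "ty": 0, "tz": 0, "spin": 0},
    {"tx": 14, "ty": 0, "tz": 0, "spin": 0}
  ]
}}

```text
t: 7.92
tool_pos: [0.5432, 0.0297, 0.0482]
eef_rot: [1.0, -0.022, -0.0, -0.0]
contact_force: [-1.7, 0.6, -0.3]
opening: -0.0001
finger_force: 0.8
```

Request:
{"api": "move_arm", "payload": {
  "steps": [
    {"tx": 1, "ty": 0, "tz": 0, "spin": 0},
    {"tx": 1.5, "ty": 0, "tz": 0, "spin": 0}
  ]
}}

```text
t: 8.18
tool_pos: [0.5448, 0.0296, 0.0482]
eef_rot: [1.0, -0.022, -0.0, 0.0]
contact_force: [-1.7, 0.7, -0.1]
opening: 0.0001
finger_force: 0.8
```

Request:
{"api": "move_arm", "payload": {
  "steps": [
    {"tx": 1, "ty": 0, "tz": 0, "spin": 0},
    {"tx": 1.5, "ty": 0, "tz": 0, "spin": 0}
  ]
}}

```text
t: 8.43
tool_pos: [0.5459, 0.0296, 0.0482]
eef_rot: [1.0, -0.022, -0.001, -0.0]
contact_force: [-7.1, 0.2, 4.4]
opening: -0.0
finger_force: 3.7
```

Request:
{"api": "move_arm", "payload": {
  "steps": [
    {"tx": 1, "ty": 0, "tz": 0, "spin": 0},
    {"tx": 1, "ty": 0, "tz": 0, "spin": 0}
  ]
}}

```text
t: 8.68
tool_pos: [0.546, 0.0296, 0.0482]
eef_rot: [1.0, -0.022, -0.002, 0.0]
contact_force: [-14.5, 0.7, 9.1]
opening: 0.0002
finger_force: 7.0
```

Both drawers are home. Next I'll back off, rise above the lid edge (z about 0.246) and go behind its upper edge.

Request:
{"api": "move_arm", "payload": {
  "steps": [
    {"tx": -30, "ty": 0, "tz": 0, "spin": 0},
    {"tx": -50, "ty": 0, "tz": -50, "spin": 0},
    {"tx": -50, "ty": -20, "tz": -105, "spin": 0},
    {"tx": -50, "ty": -40, "tz": -160, "spin": 0},
    {"tx": -50, "ty": -60, "tz": -215, "spin": 0}
  ]
}}

```text
t: 9.3
tool_pos: [0.4998, 0.0921, 0.2655]
eef_rot: [1.0, -0.022, 0.001, -0.0]
contact_force: [-0.0, -0.6, -0.2]
opening: -0.0001
finger_force: 0.0
```

Request:
{"api": "move_arm", "payload": {
  "steps": [
    {"tx": 0, "ty": -25, "tz": -45, "spin": 0},
    {"tx": 50, "ty": -25, "tz": -45, "spin": 0},
    {"tx": 100, "ty": -25, "tz": -45, "spin": 0},
    {"tx": 150, "ty": -25, "tz": -45, "spin": 0},
    {"tx": 194, "ty": -25, "tz": -45, "spin": 0}
  ]
}}

```text
t: 9.93
tool_pos: [0.6965, 0.108, 0.3081]
eef_rot: [1.0, -0.022, 0.0, 0.0]
contact_force: [-1.0, 0.5, 0.7]
opening: -0.0002
finger_force: 0.0
```

```bash
sed -i 's/200:345/200:345/' look.py; python3 look.py pics/m2.png
python3 - <<'E'
import numpy as np
from cell import robot
a=-.0425;p=robot.sense()["tool_pos"];d=np.array(p)-[.661,.1095,0]
print("chest TCP",np.cos(a)*d[0]+np.sin(a)*d[1],-np.sin(a)*d[0]+np.cos(a)*d[1],p)
e=.155
for t in np.arange(.96,-.05,-.08):
    print(round(t,2),np.round(1e3*np.array([.085-e*np.cos(t)+.006*np.sin(t)+.011,.102+e*np.sin(t)+.006*np.cos(t)]),1))
E
```

```text
(456, 800, 3) [-0.1 -0.7 -1.3]
chest TCP 0.036568570809291774 -0.0004505595294018851 [0.69751641 0.10749615 0.30455271]
0.96 [ 12.  232.4]
0.88 [  1.9 225.3]
0.8 [ -7.7 217.4]
0.72 [-16.6 208.7]
0.64 [-24.7 199.4]
0.56 [-32.1 189.4]
0.48 [-38.7 178.9]
0.4 [-44.4 167.9]
0.32 [-49.2 156.5]
0.24 [-53.1 144.7]
0.16 [-56.1 132.6]
0.08 [-58.  120.4]
0.0 [-59. 108.]
```

View pics/m2.png

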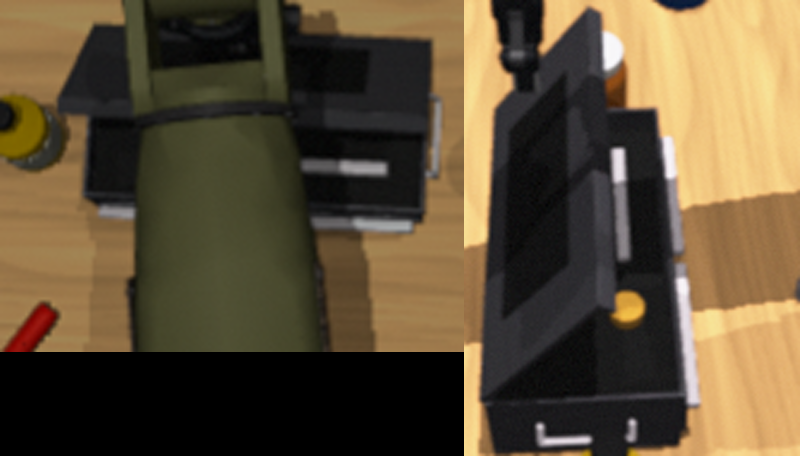

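Both drawers are home: the lips are flush at about (690, 330) and (672, 190). The tip is poised behind the lid edge. Now I'll descend and follow the lid's arc.

Request:
{"api": "move_arm", "payload": {
  "steps": [
    {"tx": 0, "ty": 0, "tz": 35, "spin": 0},
    {"tx": 0, "ty": 0, "tz": 64, "spin": 0},
    {"tx": -8, "ty": 0, "tz": 66, "spin": 0},
    {"tx": -16, "ty": 0, "tz": 68, "spin": 0},
    {"tx": -24, "ty": 0, "tz": 72, "spin": 0}
  ]
}}

```text
t: 10.65
tool_pos: [0.6705, 0.1094, 0.2381]
eef_rot: [1.0, -0.022, 0.001, -0.0]
contact_force: [-0.0, -0.1, -0.0]
opening: 0.0002
finger_force: 0.0
```

```bash
cat > c.py <<'E'
import numpy as np
from cell import robot
a=-.0425;s=robot.sense();p=s["tool_pos"];d=np.array(p)-[.661,.1095,0]
print("chest TCP",np.round(1e3*np.array([np.cos(a)*d[0]+np.sin(a)*d[1],-np.sin(a)*d[0]+np.cos(a)*d[1],p[2]]),1),np.round(s["contact_force"],1))
E
python3 c.py
```

```text
chest TCP [  9.5   0.3 238.1] [-0.  -0.1 -0. ]
```

Request:
{"api": "move_arm", "payload": {
  "steps": [
    {"tx": -4, "ty": 0, "tz": 7, "spin": 0},
    {"tx": -8, "ty": 0, "tz": 13, "spin": 0},
    {"tx": -13, "ty": 0, "tz": 17, "spin": 0},
    {"tx": -17, "ty": 0, "tz": 21, "spin": 0}
  ]
}}

```text
t: 11.15
tool_pos: [0.6536, 0.11, 0.2151]
eef_rot: [1.0, -0.022, 0.0, 0.0]
contact_force: [0.8, -0.1, 2.7]
opening: -0.0001
finger_force: 1.3
```

```bash
python3 c.py
```

```text
chest TCP [-7.400e+00  2.000e-01  2.151e+02] [ 0.8 -0.1  2.7]
```

Contact is made at 2.7 N, and the lid is following the arc.

Request:
{"api": "move_arm", "payload": {
  "steps": [
    {"tx": -5, "ty": 0, "tz": 4, "spin": 0},
    {"tx": -9, "ty": 0, "tz": 8, "spin": 0},
    {"tx": -13, "ty": 0, "tz": 13, "spin": 0},
    {"tx": -17, "ty": 0, "tz": 17, "spin": 0},
    {"tx": -24, "ty": 0, "tz": 27, "spin": 0}
  ]
}}

```text
t: 11.78
tool_pos: [0.6297, 0.111, 0.1882]
eef_rot: [1.0, -0.022, 0.0, -0.0]
contact_force: [-0.6, -0.2, 3.8]
opening: 0.0002
finger_force: 1.3
```

Request:
{"api": "move_arm", "payload": {
  "steps": [
    {"tx": -4, "ty": 0, "tz": 5, "spin": 0},
    {"tx": -7, "ty": 0, "tz": 10, "spin": 0},
    {"tx": -10, "ty": 0, "tz": 16, "spin": 0},
    {"tx": -13, "ty": 0, "tz": 21, "spin": 0},
    {"tx": -15, "ty": 0, "tz": 27, "spin": 0}
  ]
}}

```text
t: 12.4
tool_pos: [0.6147, 0.1117, 0.161]
eef_rot: [1.0, -0.022, -0.0, -0.0]
contact_force: [-1.0, 0.7, 2.9]
opening: 0.0
finger_force: 1.0
```

```bash
python3 c.py
```

```text
chest TCP [-46.4   0.3 161. ] [-1.   0.7  2.9]
```

Request:
{"api": "move_arm", "payload": {
  "steps": [
    {"tx": -3, "ty": 0, "tz": 6, "spin": 0},
    {"tx": -5, "ty": 0, "tz": 12, "spin": 0},
    {"tx": -7, "ty": 0, "tz": 18, "spin": 0},
    {"tx": -9, "ty": 0, "tz": 24, "spin": 0},
    {"tx": -10, "ty": 0, "tz": 30, "spin": 0}
  ]
}}

```text
t: 13.02
tool_pos: [0.6047, 0.1121, 0.1308]
eef_rot: [1.0, -0.022, -0.0, 0.0]
contact_force: [0.1, 0.3, 1.6]
opening: -0.0005
finger_force: 0.9
```

Request:
{"api": "move_arm", "payload": {
  "steps": [
    {"tx": -1, "ty": 0, "tz": 5, "spin": 0},
    {"tx": -2, "ty": 0, "tz": 10, "spin": 0},
    {"tx": -2, "ty": 0, "tz": 14, "spin": 0},
    {"tx": -2, "ty": 0, "tz": 17, "spin": 0},
    {"tx": -2, "ty": 0, "tz": 19, "spin": 0}
  ]
}}

```text
t: 13.65
tool_pos: [0.6028, 0.1122, 0.112]
eef_rot: [1.0, -0.022, -0.0, 0.0]
contact_force: [-0.9, -0.2, 1.0]
opening: -0.0
finger_force: 0.7
```

Request:
{"api": "move_arm", "payload": {
  "steps": [
    {"tx": 0, "ty": 0, "tz": 1.5, "spin": 0},
    {"tx": 0, "ty": 0, "tz": 3, "spin": 0}
  ]
}}

```text
t: 13.9
tool_pos: [0.6029, 0.1122, 0.1092]
eef_rot: [1.0, -0.022, 0.0, -0.0]
contact_force: [-1.0, 0.5, 2.3]
opening: -0.0
finger_force: 0.7
```

Request:
{"api": "move_arm", "payload": {
  "steps": [
    {"tx": 0, "ty": 0, "tz": 1, "spin": 0},
    {"tx": 0, "ty": 0, "tz": 1.5, "spin": 0}
  ]
}}

```text
t: 14.15
tool_pos: [0.6029, 0.1122, 0.108]
eef_rot: [1.0, -0.022, 0.0, -0.0]
contact_force: [-4.6, -0.8, 7.2]
opening: -0.0
finger_force: 3.6
```

Request:
{"api": "move_arm", "payload": {
  "steps": [
    {"tx": 0, "ty": 0, "tz": 0.5, "spin": 0},
    {"tx": 0, "ty": 0, "tz": 1, "spin": 0},
    {"tx": 0, "ty": 0, "tz": 1, "spin": 0}
  ]
}}

```text
t: 14.52
tool_pos: [0.603, 0.1122, 0.108]
eef_rot: [1.0, -0.022, 0.0, -0.0]
contact_force: [-7.4, -0.3, 13.1]
opening: -0.0001
finger_force: 6.5
```

The lid has reached its stop: z 0.108 with the force rising. I'll lift off and check.

Request:
{"api": "move_arm", "payload": {
  "steps": [
    {"tx": 0, "ty": 0, "tz": -15, "spin": 0},
    {"tx": 0, "ty": 0, "tz": -60, "spin": 0},
    {"tx": -40, "ty": 0, "tz": -110, "spin": 0},
    {"tx": -90, "ty": 0, "tz": -120, "spin": 0},
    {"tx": -140, "ty": 0, "tz": -120, "spin": 0}
  ]
}}

```text
t: 15.15
tool_pos: [0.462, 0.1183, 0.2284]
eef_rot: [1.0, -0.022, 0.002, -0.0]
contact_force: [1.3, 0.3, 0.9]
opening: 0.0003
finger_force: 0.0
```

Request:
{"api": "move_arm", "payload": {
  "steps": [
    {"tx": -40, "ty": 50, "tz": 0, "spin": 0},
    {"tx": -60, "ty": 100, "tz": 0, "spin": 0},
    {"tx": -60, "ty": 150, "tz": 0, "spin": 0},
    {"tx": -60, "ty": 200, "tz": 0, "spin": 0},
    {"tx": -60, "ty": 200, "tz": 0, "spin": 0}
  ]
}}

```text
t: 15.78
tool_pos: [0.3943, -0.0814, 0.2274]
eef_rot: [1.0, -0.024, 0.001, 0.0]
contact_force: [-0.2, -0.4, 0.9]
opening: 0.0003
finger_force: 0.0
```

```bash
python3 look.py pics/m3.png
```

```text
(456, 800, 3) [0.7 0.1 0.2]
```

View pics/m3.png

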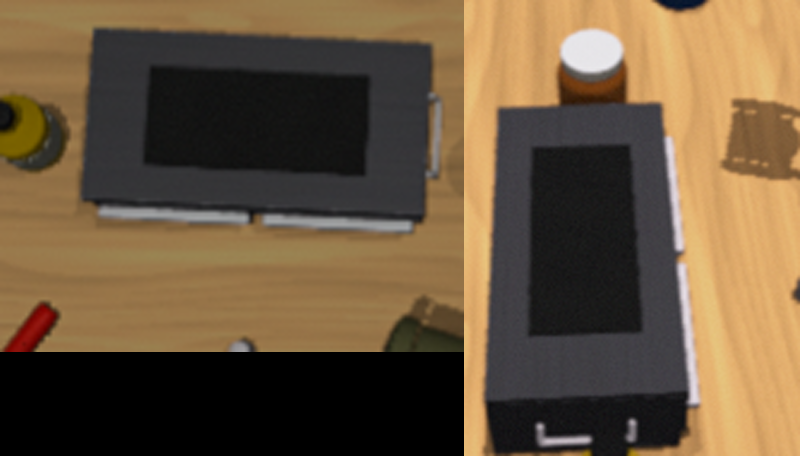

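The lid lies flat, both lips are flush along (100–412, 213–225), and the arm is clear of everything. I'm handing in.

```bash
python3 -c "
from cell import robot
print(robot.job_done())"
```

```text
the job is handed in; nothing more can be done
None
```

I pushed both drawers fully home, then shut the lid, and handed the job in at about 16 s. The last picture shows the lid flat, both drawers flush and the chest in place; the hand-in returned no verdict.

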